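Hold the leveling bar to the bin's sprung rail for fastening

TASK

Swing the tipped discard bin back fully upright, out of the way. Then stand the black nylon leveling bar on the counter in front of the bin stand's red sprung rail, upright, flush and end for end with the rail, and press only the bar against it so that the yellow pointers sit in the green bands (about 9 N), without ever bottoming the springs or disturbing the other things on the counter. Keep pressing steadily for at least 3 seconds, and let the program finish while still holding and pressing the bar there, so that a co-worker can screw it on.

Things in the scene. Friction and masses are not known exactly. Their poses are not given: they have to be found in the camera images.
- stand: Bin stand, fixed (place and yaw vary). Origin: on the counter under the middle of the red rail's unpressed front face; +x runs back under the bin, +y along the rail. Beside each rail end a black block (y +-92 to 116, x 14 to 54, 23 high) with a green band on top. Behind the rail a cross block (x 52 to 72, 30 high), then side cheeks with the pivots (x 100 to 210, y +-101 to 109, 168 high).
- press_rail (a joint): How far the red rail is pushed back along the stand's +x, in m: 0 at rest, 0.018 bottomed. Plain springs, no preload, 1 N per mm: 9 N pushes it back 9 mm. The yellow pointers on the rail lie in the green bands between 0.006 and 0.012 (middle 0.009).
- rail_face (a point): Middle of the red rail's front face, moving with the rail. 15 mm above the counter; the rail is 160 long (y), 18 high (from 6 to 24 above the counter) and 20 deep; axes as the stand's: +x is the way to push.
- bin (a joint): Tilt of the bin about its level pivots, in rad: 0 upright against its stop, growing as it tips forward over the rail (starts at about 0.85 to 1.1). Stiff pivot, stays where it is left; pushing the handle back takes about 3 N.
- bin_pivot (a point): Middle of the bin's pivot axis (along y), 155 mm behind the unpressed rail face, 150 mm above the counter. Stainless open-topped bin, 130 (x) x 170 (y) x 170 high, centred on the pivot, with a 25 mm lip forward of its front rim.
- bin_handle (a point): Middle of the black handle rod on the bin's rear rim: 100 mm long (y), 12 thick, 33 above the rim. Turns with the bin: tipped by t it lies 60 cos t - 118 sin t mm behind and 60 sin t + 118 cos t above the pivot. Pushing it from its front with tips about 20 mm below the rod, straight back along the stand's +x, brings the bin upright.
- bar_grip (a point): Centre of the upright grip of the loose black nylon leveling bar, 53 mm above its underside. Bar 22 thick (x) x 160 long (y) x 30 high, about 0.2 kg; grip on its middle 18 (x) x 50 (y), from 30 to 76 high. z up; both long faces alike. Starts standing at left or right of the stand. Against the rail this point is 11 mm in front of and 38 mm above rail_face.
- bar: The same leveling bar; origin at the centre of its underside.
- scoop: Green enamel scoop, 90 x 75 x 40 with a 90 mm handle towards its -y, 44 high. Leave alone. Origin under the middle of its tray.
- pour_cup: Steel pour cup, 80 across, 95 high, handle at its +y. Leave alone. Origin at the middle of its underside.
- jar: Clear glass jar, 84 across, 120 high. Leave alone. Origin at the middle of its underside.
Things that resemble listed ones, but are neither listed nor needed, are in the scene too. Of the things that look like the bar, the smaller one is meant.

How it is judged (in metres and radians):
On the way, in this order (a step that is already met when the one before it is completed fails the run):
1. the bin is swung fully upright (within 0.12 rad) (value of joint bin below 0.12 rad), for 0.2 s.
2. the bar is pressed flush and centred on the rail with the pointers in the green bands, for 2 s (value of joint press_rail between 0.006 and 0.012 m and contact force between bar and stand between 4 and 15 N and contact force between the fingers and bar above 1 N and contact force between each of the arm, the fingers and stand below 1 N and angle between the y axis of bar_grip and the y axis of rail_face, either way round below 0.07 rad and angle between bar_grip's own z axis and vertical below 0.1 rad and y of bar_grip in the frame of rail_face between -0.008 and 0.008 m and z of bar_grip in the frame of rail_face between 0.032 and 0.044 m), for 2 s.
At the end, for the whole second after the job is handed in: Robot still holding the bar: bin tilt under 0.12 rad; bar upright (0.1 rad), within 6 mm of standing on the counter, parallel to the rail (0.07 rad), centred on it within 8 mm, pushing it back 6 to 12 mm (4 to 15 N); robot not touching the stand, rail or bin (all of step 2 and value of joint bin below 0.12 rad); the arm keeps its last pose, push and grip.
It fails at once if the rail's springs are bottomed (pushed back over 16.5 mm) (value of joint press_rail above 0.0165 m).
It fails at once if the scoop is disturbed (moved over 30 mm) (distance of scoop from where it was at the start of the episode above 0.03 m).
It fails at once if the pour cup is disturbed (moved over 30 mm) (distance of pour_cup from where it was at the start of the episode above 0.03 m).
It fails at once if the jar is disturbed (moved over 30 mm) (distance of jar from where it was at the start of the episode above 0.03 m).
It also fails if it takes over 67 s, if anything falls off the work surface, if the arm or the gripper's body presses on something with over 40 N, if the wrist force passes 120 N, or if a joint passes its speed limit or range.

ROBOT

A 6-joint arm with a two-finger parallel gripper is mounted at the origin on the work surface. World frame = base frame: x ahead of the robot, y to its left, z up, the work surface at z = 0. Lengths are in mm, angles in rad, forces in N, time in s.
With the tool pointing down it reaches from about 350 to 775 mm from the base axis. Payload 7.3 kg.
Tool frame: the origin (TCP) lies midway between the tips of the shut fingers; the grasp point (between the pads) lies 19 mm behind it (bot.tcp_to_grasp is the distance from the TCP to the grasp point, in mm); z points along the fingers, y is the line along which they close (so a half turn about z gives the same grasp; the last joint's range is limited). The gripper opens to 92 mm and grips with 3 to 60 N. Pads are 19 mm wide; open, the fingers measure 130 mm over their backs; the gripper's body (75 mm by 190 mm) begins 47 mm behind the grasp point.
Start: joints at [-1.314, 0.342, 1.524, -0, 1.275, -0.146], TCP at [205.821, -482.993, 226.741] pointing down, gripper open.
Joint ranges: [-2.53, 2.53], [-0.77, 2.02], [0.04, 2.7], [-1, 4.14], [0.28, 2.66], [-3.11, 3.11]. Speed limits (rad/s): [2.57, 2.57, 3.14, 3.14, 3.14, 3.14].

INTERFACE

Orientations are given as [roll, pitch, yaw] about the fixed x, y, z axes, in that order (R = Rz(yaw) Ry(pitch) Rx(roll)).
In Python, from plant import bot, viewer gives the robot as it stands. The module is installed in compiled form; this text tells all that it offers.
- The arm moves only by the shell command python3 -m handwheel 'ROWS'. ROWS is text: rows parted by semicolons, each of 7 numbers parted by spaces: the shift along the tool's x, y, z scaled (see below), then the turn, a rotation vector about the tool's x, y, z scaled (see below), then the opening, from -1 (shut) to 1 (fully open), so that 0 is half open. In form: tx ty tz rx ry rz gripper; .... A call has 1 to 8 rows; each row is the pose to reach, as a shift and turn from the pose commanded when the call began, along the tool's axes at that moment, turning the shorter way round; what a row does not reach only later rows make up. The controller multiplies each number of a shift by 10 cm and each number of a turn by pi rad. A row lasts 1/12 s, in which the tool goes at most 41.7 mm and 7.16 degrees, less where a joint would pass 70% of its speed; a pose out of reach is approached as far as the arm can. A call with a number of a shift or a turn outside -1 to 1 is refused whole. A call with a gripper value outside its range is refused whole. The fingers move at their own pace and stop on an object; the grip force is fixed at half the most. Time passes only in rows, so rows that repeat a pose let the fingers close. It gives the time, the measured TCP pose, the force, the opening and the grip force at its end, in the units of the state.
- bot.get_obs(): the state, without advancing time (a new reading comes with each control period).
- viewer.capture(name): name is "side" or "top"; returns a dict with "frame" (420x560x3 uint8, red, green, blue), "fov_y" (degrees; the focal length in pixels is half the picture's height over the tangent of half this angle, whatever the lens; pixels are square), "cx", "cy" (the principal point, pixels), "T" (4x4, takes a point from camera to world coordinates). Camera axes: x right, y down, z forward; pixel columns grow to the right and rows downward; lengths in mm; the calibration is good to about 2 mm. A picture is of the moment at which its call begins. There is no depth.
- bot.close_job(): hands the job in; it is judged then, once.
Trained networks look in a picture, given as the dict that the camera call returned (one of the last four; its "shot" number tells which), for a name from the list of things; names that differ only in an ending like _2 or _b are one class to them, and where a whole thing is asked for, a point or a joint stands for the part that bears it (a point fixed in the world has none). Each returns a list of dicts, best first, with "score" (0 to 1); they miss things now and then, are a little off and sometimes report something else, mostly with a low value. They report only what shows in the picture. A call takes as long as a camera call. They do not tell look-alikes from the thing itself.
- viewer.recognise(target, picture): "centre" ([column, row] in pixels, amid what is visible of it).
- viewer.cut_out(target, picture): "pixels" (420x560 bool, what is visible of it) and "centre" ([column, row] in pixels, amid what is visible of it).
The state is a dict: "time": time; "joint_positions": joint angles; "dq": joint speeds; "tau": joint torques, N m; "tool_pos": TCP position; "tcp_rot": TCP orientation; "contact_force": force on the tool from outside, world axes, zero at the start; "moment": the same for the moment, N m; "grip_width": finger opening in mm; "finger_force": force on a finger pad.
Only numpy, scipy, OpenCV 4.12 (cv2) and the standard library are available. Lean on these libraries where they do the work, as an engineer would, in place of code of your own. Each camera call takes 0.05 s, during which the arm holds its last target. There are 200 camera calls.

## Working session

There is one attempt and no reset: what is moved stays moved. The work goes in short steps, Python scripts to look and compute and a shell command to move; the robot and the scene stay as the last step left them, time stands still between calls to the robot, and variables do not carry over. Pictures are saved under pics/ and viewed, at most 10 in all, crops included, and the job is handed in when it is done.

```bash
mkdir -p pics
cat > h.py <<'E'
import numpy as np, cv2
from plant import bot, viewer
def ray(c,px):
    f=c["frame"].shape[0]/2/np.tan(np.radians(c["fov_y"])/2)
    d=np.array([(px[0]-c["cx"])/f,(px[1]-c["cy"])/f,1.]); T=np.array(c["T"])
    return T[:3,3],T[:3,:3]@d
def at_z(c,px,z):
    o,d=ray(c,px); return o+d*(z-o[2])/d[2]
def proj(c,P):
    f=c["frame"].shape[0]/2/np.tan(np.radians(c["fov_y"])/2)
    T=np.array(c["T"]); q=T[:3,:3].T@(np.array(P,float)-T[:3,3])
    return np.array([c["cx"]+f*q[0]/q[2],c["cy"]+f*q[1]/q[2]])
def save(n,im,s=1):
    im=cv2.resize(im,None,fx=s,fy=s,interpolation=cv2.INTER_CUBIC); cv2.imwrite("pics/"+n,im[:,:,::-1])
E
python3 - <<'E'
from h import *
np.set_printoptions(precision=1,suppress=True)
o=bot.get_obs(); print(o)
a=viewer.capture("top"); b=viewer.capture("side")
im=np.vstack([a["frame"],b["frame"]]); 
save("a.png",cv2.resize(im,(746,1120))[:600] if 0 else np.hstack([cv2.resize(a["frame"],(400,300)),cv2.resize(b["frame"],(400,300))]))
save("top0.png",a["frame"],1.4); save("side0.png",b["frame"],1.4)
for c,n in((a,"top"),(b,"side")):
    print(n,c["fov_y"],c["cx"],c["cy"],np.array(c["T"]))
    for t in ["stand","press_rail","bin_handle","bin","bar","bar_grip","scoop","pour_cup","jar"]:
        for r in viewer.recognise(t,c): print(t,np.round(r["score"],2),np.array(r["centre"]),at_z(c,r["centre"],0))
E
```

```text
{'time': 0.0, 'joint_positions': array([-1.3,  0.3,  1.5,  0. ,  1.3, -0.1]), 'dq': array([ 0.,  0., -0.,  0., -0., -0.]), 'tau': array([ -0. , -43.1, -24.4,   0.1,   0.1,  -0. ]), 'tool_pos': array([ 205.7, -482.6,  226. ]), 'tcp_rot': array([-3.1, -0. ,  0.4]), 'contact_force': array([-0. ,  0. ,  0.7]), 'moment': array([0. , 0. , 0.1]), 'finger_force': 0.0, 'grip_width': 91.77854740758514}
top 47.917544837786764 282.9424511610763 202.64512379170608 [[   0.    -1.     0.1  332.7]
 [  -1.    -0.    -0.     8.5]
 [   0.    -0.1   -1.  1474.4]
 [   0.     0.     0.     1. ]]
stand 0.69 [274.2 153.7] [631.4  23.4   0. ]
press_rail 0.77 [276.5 199.5] [485.8  13.1   0. ]
bin_handle 0.66 [276.8 148.5] [648.3  15.5   0. ]
bin 0.68 [275.7 146.5] [654.7  19.2   0. ]
bar 0.98 [404.8 292.8] [ 204.4 -388.8    0. ]
bar 0.88 [391.8 231.8] [ 391.7 -349.2    0. ]
bar 0.21 [277.2 198.1] [490.3  11.    0. ]
bar_grip 0.88 [389.6 232.5] [ 389.4 -342.3    0. ]
bar_grip 0.66 [402.4 293.1] [ 203.3 -381.4    0. ]
scoop 0.92 [177.1 230.9] [381.4 320.    0. ]
pour_cup 0.82 [398.5 152. ] [ 645.5 -371.3    0. ]
jar 0.7 [150.4 151.3] [630.6 414.3   0. ]
jar 0.36 [280.7 202.3] [477.2  -0.2   0. ]
side 45.49129614456773 283.2656513474062 208.6474571127803 [[   0.7   -0.4    0.6 -403.2]
 [  -0.7   -0.4    0.5 -809. ]
 [   0.    -0.8   -0.6 1099.5]
 [   0.     0.     0.     1. ]]
stand 0.9 [310.1 220.9] [617.1  32.5   0. ]
press_rail 0.95 [286.7 239. ] [493.3  24.3   0. ]
bin_handle 0.83 [327.2 194. ] [776.7  91.6   0. ]
bin 0.6 [326.9 190.8] [791.  105.2   0. ]
bar 0.65 [302.9 345.8] [ 222.6 -296.7    0. ]
bar 0.6 [357.6 315.9] [ 404.1 -337.     0. ]
bar_grip 0.47 [356.4 317.1] [ 398.4 -337.2    0. ]
pour_cup 0.7 [418.4 266.6] [ 692.7 -350.9    0. ]
jar 0.5 [244.  174.8] [641.1 395.9   0. ]
```

View pics/top0.png

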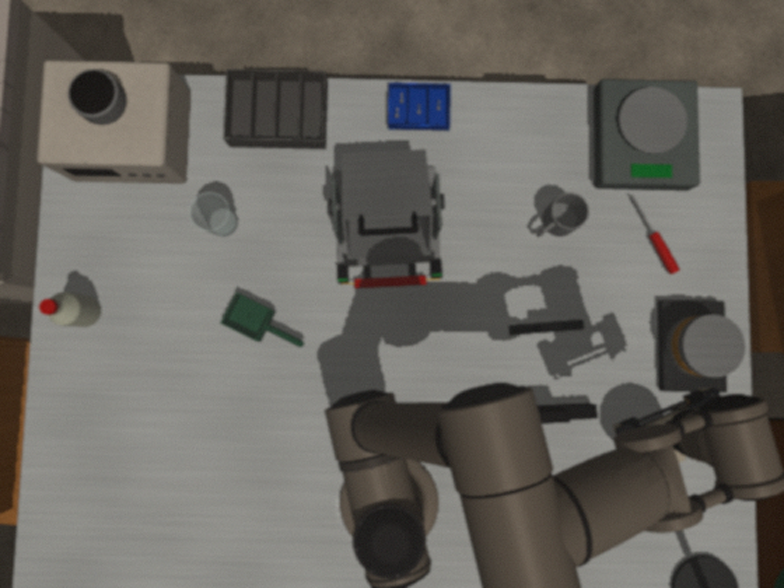

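View pics/side0.png

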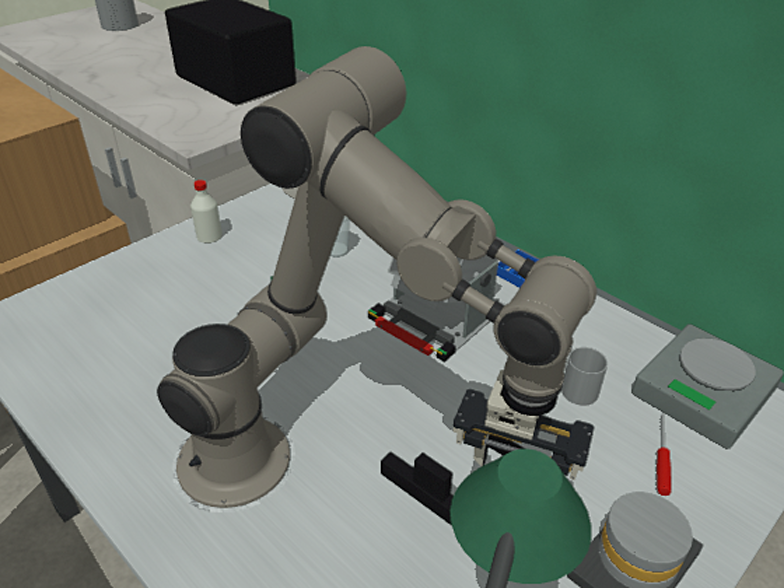

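Candidates for the bar in top0 (1.4x): A at (546,326), fully visible; B at (570,412), partly under the arm. A third hit at (388,277) is the red rail, not a bar. The stand is in the middle, with the rail at (390,281) and the bin handle at (388,232). The scoop, cup and jar are well apart from it. Next I'll measure the rail and bin tilt and check the bars' lengths in one crop.

```bash
cat > m.py <<'E'
from h import *
from scipy.optimize import least_squares
np.set_printoptions(precision=2,suppress=True)
def rail(c,z=24.,roi=(slice(185,215),slice(245,315))):
    hsv=cv2.cvtColor(c["frame"],cv2.COLOR_RGB2HSV); m=np.zeros(hsv.shape[:2],bool)
    m[roi]=(((hsv[...,0]<8)|(hsv[...,0]>172))&(hsv[...,1]>130)&(hsv[...,2]>60))[roi]
    ys,xs=np.nonzero(m); P=np.array([at_z(c,(x,y),z)[:2] for x,y in zip(xs+0.,ys)])
    mu=P.mean(0); w,V=np.linalg.eigh(np.cov((P-mu).T)); v=V[:,1]*np.sign(V[1,1])
    s=(P-mu)@v; n=np.array([v[1],-v[0]]); t=(P-mu)@n
    return mu+v*(s.max()+s.min())/2,v,s.max()-s.min(),t.min(),t.max(),len(P)
E
python3 - <<'E'
from m import *
a=viewer.capture("top")
mu,v,L,t0,t1,n=rail(a); yaw=np.arctan2(-v[0],v[1]); print("rail top mid",mu,"yaw",yaw,"L",L,t0,t1,n)
ex=np.array([np.cos(yaw),np.sin(yaw)])
S=mu-ex*9; print("stand origin",S)
for t in (.8,.9,1.,1.1):
    q=S+ex*(155+60*np.cos(t)-118*np.sin(t)); z=150+60*np.sin(t)+118*np.cos(t)
    print(t,q,z,proj(a,[*q,z]))
for t in("scoop","jar","pour_cup"):
    for r in viewer.cut_out(t,a)[:1]: print(t,at_z(a,r["centre"],40))
for r in viewer.cut_out("bar",a)[:3]:
    ys,xs=np.nonzero(r["pixels"]); P=np.array([at_z(a,(x,y),30)[:2] for x,y in zip(xs,ys)]).astype(np.float32)
    print(r["score"],r["centre"],cv2.minAreaRect(P),len(P))
# crop: stand and bars
im=a["frame"]; A=cv2.resize(im[85:215,215:335],(480,520)); save("crop1.png",np.hstack([A,cv2.resize(im[215:310,360:435],(316,400)).copy() if 0 else cv2.copyMakeBorder(cv2.resize(im[215:310,360:435],(310,393)),0,127,0,0,cv2.BORDER_CONSTANT)]))
E
```

```text
rail top mid [479.3    6.94] yaw 0.07172807814022396 L 157.3879421240798 -10.583198348439735 9.74612682020261 285
stand origin [470.32   6.29]
0.8 [582.18  14.33] 275.25275715693687 [276.7  151.25]
0.9 [569.93  13.45] 270.3495908335874 [276.95 156.32]
1.0 [558.22  12.61] 264.2439311809143 [277.18 161.23]
1.1 [547.17  11.82] 256.99678393190425 [277.4  165.92]
scoop [380.93 313.08  40.  ]
jar [620.81 395.53  40.  ]
pour_cup [ 639.04 -368.46   40.  ]
0.91 [392.9, 232.2] ((386.233154296875, -334.5132141113281), (26.452754974365234, 163.6725311279297), 5.484625339508057) 411
0.74 [404.8, 295.3] ((201.9227294921875, -379.94708251953125), (44.063053131103516, 129.75950622558594), 4.35148811340332) 554
0.26 [149.5, 151.6] ((617.2673950195312, 403.9818115234375), (111.9565658569336, 87.50291442871094), 35.54538345336914) 806
```

View pics/crop1.png

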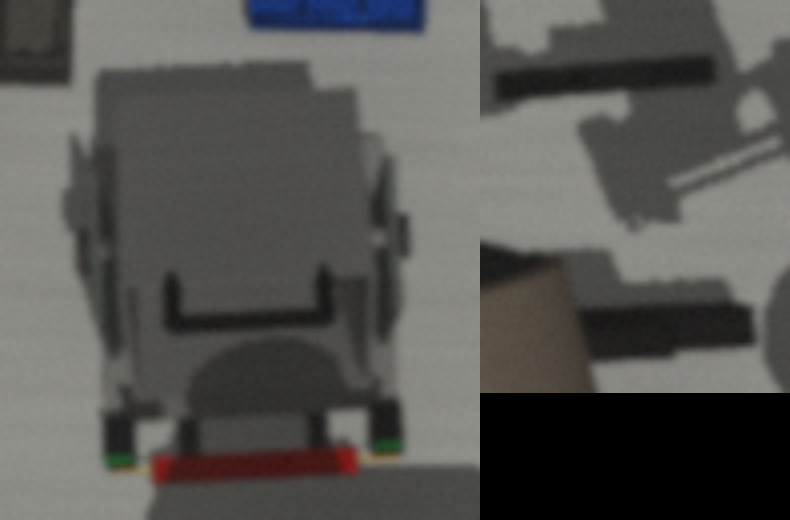

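Bar A (385,-334; about 160 long, 22 thick) fits the small bar; B is wider, about 30 thick. The rod at crop (250,322) puts the tilt at about 1.09 rad. I'll align the tool yaw with the stand first.

Run:
```python
from m import *
o=bot.get_obs(); print(o["tcp_rot"], o["tool_pos"])
print("rz",(o["tcp_rot"][2]-.072)/np.pi)
S=np.array([470.3,6.3]);c,s=np.cos(.072),np.sin(.072)
d=S-o["tool_pos"][:2]; print("local tcp",-d@[c,s],-d@[-s,c])
```

```text
[3.14 0.   0.4 ] [ 205.82 -482.97  226.75]
rz 0.10529417527175938
local tcp -298.99499573740405 -468.9740378332972
```

```bash
python3 -m handwheel '0 0 -0.7 0 0 0.105 -1;0 0 -0.7 0 0 0.105 -1;0 0 -0.7 0 0 0.105 -1;0 0 -0.7 0 0 0.105 -1'
python3 -m handwheel '0.65 -0.94 0 0 0 0 -1;0.65 -0.94 0 0 0 0 -1;0.65 -0.94 0 0 0 0 -1;0.65 -0.94 0 0 0 0 -1'
python3 -m handwheel '0.65 -0.94 0 0 0 0 -1;0.65 -0.94 0 0 0 0 -1;0.65 -0.94 0 0 0 0 -1;0.65 -0.94 0 0 0 0 -1'
```

```text
time: 1.58
tool_pos: [206.0, -483.7, 298.5]
tcp_rot: [3.138, -0.001, 0.07]
contact_force: [0.0, 0.5, -0.5]
grip_width: 70.1
finger_force: 0.0
time: 1.92
tool_pos: [265.5, -379.7, 296.0]
tcp_rot: [-3.138, -0.001, 0.08]
contact_force: [1.2, -1.0, 0.6]
grip_width: 42.9
finger_force: 0.0
time: 2.25
tool_pos: [323.2, -281.8, 296.0]
tcp_rot: [-3.139, -0.0, 0.08]
contact_force: [0.5, 0.3, -0.6]
grip_width: 16.5
finger_force: 0.0
```

```bash
python3 -m handwheel '0.65 -0.92 0 0 0 0 -1;0.65 -0.92 0 0 0 0 -1;0.65 -0.92 0 0 0 0 -1;0.65 -0.92 0 0 0 0 -1' >/dev/null
python3 -m handwheel '0.65 -0.92 0 0 0 0 -1;0.65 -0.92 0 0 0 0 -1;0.65 -0.92 0 0 0 0 -1;0.65 -0.92 0 0 0 0 -1' >/dev/null
python3 -m handwheel '0.65 -0.92 0 0 0 0 -1;0.65 -0.92 0 0 0 0 -1;0.65 -0.92 0 0 0 0 -1;0.65 -0.92 0 0 0 0 -1;0.65 -0.92 0 0 0 0 -1'
python3 - <<'E'
from m import *
o=bot.get_obs(); print(o["tcp_rot"], o["tool_pos"])
S=np.array([470.3,6.3]);c,s=np.cos(.072),np.sin(.072)
d=o["tool_pos"][:2]-S; print("local tcp",d@[c,s],d@[-s,c])
b=viewer.capture("side"); a=viewer.capture("top")
save("s1.png",b["frame"][90:290,200:440],3)
for r in viewer.cut_out("bar",a)[:3]:
    ys,xs=np.nonzero(r["pixels"]); P=np.array([at_z(a,(x,y),30)[:2] for x,y in zip(xs,ys)]).astype(np.float32)
    print(r["score"],r["centre"],cv2.minAreaRect(P),len(P))
E
```

```text
time: 3.33
tool_pos: [496.3, 3.4, 295.5]
tcp_rot: [3.141, 0.002, 0.077]
contact_force: [-0.9, -1.0, -0.5]
grip_width: 0.4
finger_force: 0.0
[3.14 0.   0.08] [496.28   3.43 295.49]
local tcp 25.705245573694786 -4.7294990586808225
0.86 [391.1, 231.6] ((386.0279846191406, -334.5197448730469), (22.001455307006836, 163.68109130859375), 5.677489280700684) 380
0.81 [390.3, 295.4] ((198.80795288085938, -330.0195617675781), (38.53424835205078, 225.63845825195312), 3.7210824489593506) 853
0.74 [401.5, 151.6] ((628.6996459960938, -369.423828125), (82.02628326416016, 131.3333740234375), 42.20352554321289) 801
```

View pics/s1.png

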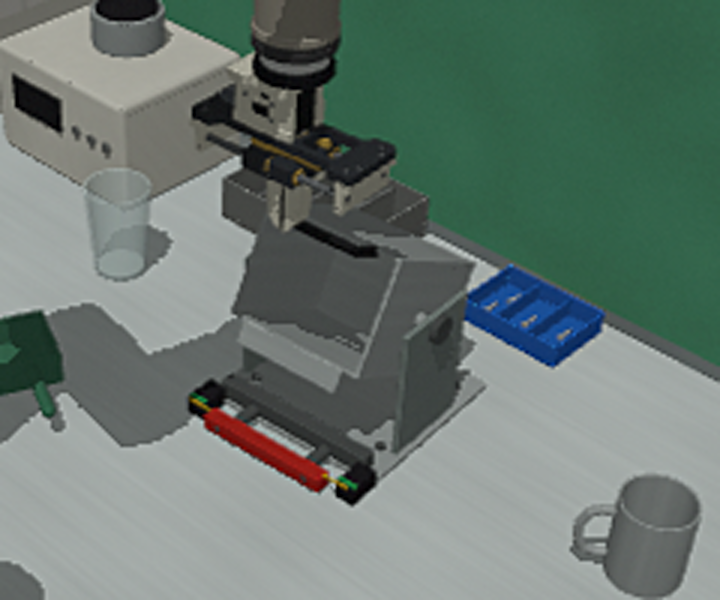

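B is about 225 long, so A is the wanted bar. In the crop the shut fingers are at (285,222), in front of and above the rod at (330,238). Going down, then pushing.

```bash
python3 -m handwheel '0 -0.05 0.3 0 0 0 -1;0 -0.05 0.55 0 0 0 -1;0 -0.05 0.55 0 0 0 -1'
python3 -m handwheel '0.12 0 0 0 0 0 -1;0.25 0 0 0 0 0 -1;0.37 0 0 0 0 0 -1;0.5 0 -0.03 0 0 0 -1;0.62 0 -0.08 0 0 0 -1;0.75 0 -0.13 0 0 0 -1;0.87 0 -0.17 0 0 0 -1;1 0 -0.2 0 0 0 -1'
python3 -m handwheel '0.1 0 0 0 0 0 -1;0.2 0 0 0 0 0 -1;0.3 0 0.01 0 0 0 -1;0.4 0 0.03 0 0 0 -1;0.5 0 0.05 0 0 0 -1;0.6 0 0.08 0 0 0 -1;0.6 0 0.08 0 0 0 -1'
python3 - <<'E'
from m import *
o=bot.get_obs(); 
S=np.array([470.3,6.3]);c,s=np.cos(.072),np.sin(.072)
d=o["tool_pos"][:2]-S; print("local tcp",d@[c,s],d@[-s,c])
E
```

```text
time: 3.73
tool_pos: [492.8, 7.5, 237.6]
tcp_rot: [-3.14, 0.008, 0.072]
contact_force: [-0.2, -0.3, -0.7]
grip_width: 0.7
finger_force: 0.0
time: 4.4
tool_pos: [595.4, 14.4, 263.2]
tcp_rot: [3.141, 0.001, 0.072]
contact_force: [-2.5, 0.9, -1.4]
grip_width: 0.3
finger_force: 1.2
time: 4.98
tool_pos: [656.2, 18.7, 254.1]
tcp_rot: [3.141, -0.0, 0.072]
contact_force: [0.8, 0.0, 0.3]
grip_width: 0.5
finger_force: 0.0
local tcp 186.27948622258998 -0.9603663554525622
```

```bash
python3 -m handwheel '0.05 0 0.01 0 0 0 -1;0.1 0 0.02 0 0 0 -1;0.12 0 0.03 0 0 0 -1'
python3 -m handwheel '0.03 0 0.01 0 0 0 -1;0.05 0 0.02 0 0 0 -1'
python3 -m handwheel '0.03 0 0 0 0 0 -1;0.03 0 0 0 0 0 -1'
python3 - <<'E'
from m import *
b=viewer.capture("side"); save("s2.png",b["frame"][90:290,200:440],3)
S=np.array([470.3,6.3]);c,s=np.cos(.072),np.sin(.072)
for t in (0,.1,.2,.3):
    print(t,[tuple(((proj(b,[*(S+np.array([[c,-s],[s,c]])@[155+60*np.cos(t)-118*np.sin(t),y]),150+60*np.sin(t)+118*np.cos(t)])-[200,90])*3).round()) for y in(-50,50)])
E
```

```text
time: 5.23
tool_pos: [665.9, 20.0, 251.2]
tcp_rot: [3.141, 0.004, 0.072]
contact_force: [-16.7, -2.4, 8.6]
grip_width: 0.2
finger_force: 8.4
time: 5.4
tool_pos: [666.1, 20.0, 251.2]
tcp_rot: [3.14, 0.014, 0.072]
contact_force: [-42.1, -5.4, 24.4]
grip_width: 0.5
finger_force: 20.9
time: 5.57
tool_pos: [666.0, 20.0, 251.3]
tcp_rot: [3.14, 0.021, 0.072]
contact_force: [-45.6, -5.9, 20.7]
grip_width: 0.4
finger_force: 23.3
0 [(np.float64(433.0), np.float64(190.0)), (np.float64(356.0), np.float64(157.0))]
0.1 [(np.float64(427.0), np.float64(190.0)), (np.float64(349.0), np.float64(157.0))]
0.2 [(np.float64(420.0), np.float64(192.0)), (np.float64(342.0), np.float64(158.0))]
0.3 [(np.float64(413.0), np.float64(195.0)), (np.float64(335.0), np.float64(160.0))]
```

View pics/s2.png

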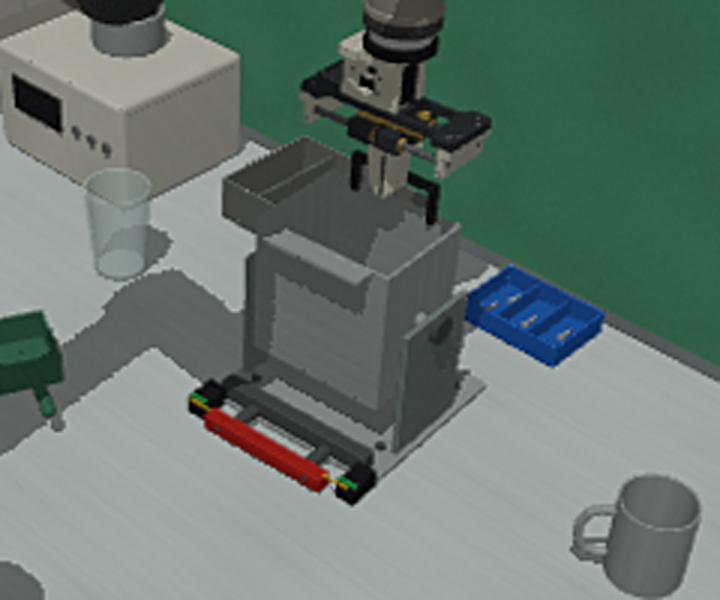

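The bin is upright against its stop: the rod end at crop (437,187) matches tilt 0. Backing off, rising, then heading for bar A.

```bash
python3 -m handwheel '-0.3 0 0 0 0 0 -1;-0.3 0 -0.4 0 0 0 -1;-0.3 0 -0.8 0 0 0 -1;-0.3 0 -0.8 0 0 0 -1'
for i in 1; do :; done
python3 -m handwheel '-0.7 0.83 0 0 0 0 1;-0.7 0.83 0 0 0 0 1;-0.7 0.83 0 0 0 0 1;-0.7 0.83 0 0 0 0 1' >/dev/null
python3 -m handwheel '-0.7 0.83 0 0 0 0 1;-0.7 0.83 0 0 0 0 1;-0.7 0.83 0 0 0 0 1;-0.7 0.83 0 0 0 0 1' >/dev/null
python3 -m handwheel '-0.7 0.83 0.4 0 0 0 1;-0.7 0.83 0.4 0 0 0 1;-0.7 0.83 0.4 0 0 0 1;-0.7 0.83 0.4 0 0 0 1' >/dev/null
python3 -m handwheel '-0.6 0.75 0.9 0 0 -0.008 1;-0.6 0.75 0.9 0 0 -0.008 1;-0.6 0.75 0.9 0 0 -0.008 1;-0.6 0.75 0.9 0 0 -0.008 1;-0.6 0.75 0.9 0 0 -0.008 1'
python3 - <<'E'
from m import *
a=viewer.capture("top");b=viewer.capture("side")
mu,v,L,t0,t1,n=rail(a); print("rail",mu,np.arctan2(-v[0],v[1]),L,t0,t1)
o=bot.get_obs(); t=o["tcp_rot"];print(o["tool_pos"],t)
d=np.array([386,-334.5])-o["tool_pos"][:2]; y=t[2];print("shift tool",d@[np.cos(y),np.sin(y)],d@[np.sin(y),-np.cos(y)])
print((.098-y)/-np.pi)
save("s3.png",b["frame"][190:390,260:500],3)
for r in viewer.cut_out("bar_grip",b)+viewer.recognise("bar_grip",b): print(r["score"],r["centre"],at_z(b,r["centre"],50))
print("expect",proj(b,[386,-334.5,53]))
E
```

```text
time: 5.95
tool_pos: [646.5, 19.2, 337.5]
tcp_rot: [3.14, -0.014, 0.073]
contact_force: [0.7, 0.2, 2.4]
grip_width: 0.6
finger_force: 0.0
time: 7.37
tool_pos: [399.6, -323.9, 197.6]
tcp_rot: [-3.14, 0.001, 0.096]
contact_force: [-0.2, 0.3, 0.2]
grip_width: 91.5
finger_force: 0.0
rail [479.44   8.15] 0.07465053890400099 154.69939724606834 -8.52926299934511 9.21953201052846
[ 401.35 -323.39  200.  ] [ 3.14 -0.    0.1 ]
shift tool -16.361370442801157 9.55278563132327
2.9764584600978647e-05
0.58 [304.0, 341.9] [ 204.74 -313.96   50.  ]
0.57 [354.1, 308.6] [ 380.6  -336.35   50.  ]
0.53 [309.6, 198.5] [659.48  76.36  50.  ]
0.87 [351.1, 308.0] [ 376.48 -329.32   50.  ]
0.73 [301.6, 342.3] [ 199.55 -310.5    50.  ]
0.16 [415.5, 268.3] [ 630.67 -369.58   50.  ]
expect [354.91 306.4 ]
```

View pics/s3.png

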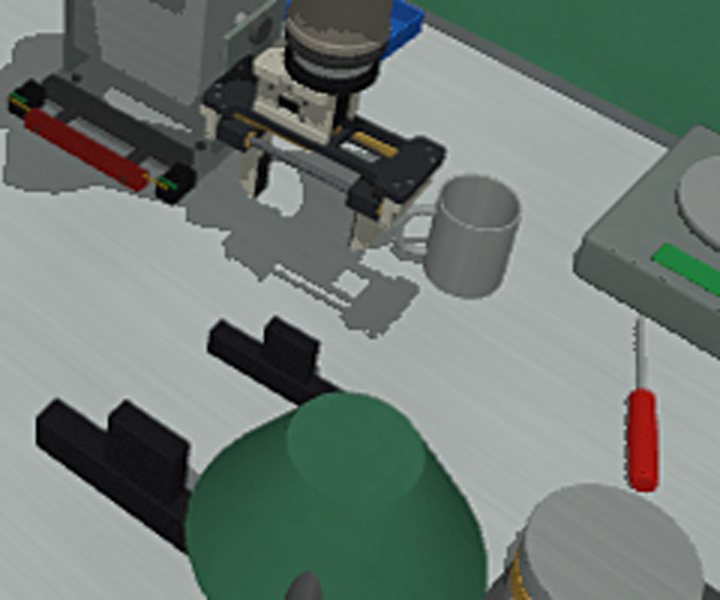

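Bar A's grip is at crop (292,347), about 2 px from the expected point, with the gripper open above and behind it. Descending in two stages.

```bash
python3 -m handwheel '-0.163 0.095 0.5 0 0 0 1;-0.163 0.095 0.9 0 0 0 1;-0.163 0.095 0.9 0 0 0 1;-0.163 0.095 0.9 0 0 0 1;-0.163 0.095 0.9 0 0 0 1'
python3 -m handwheel '0 0 0.3 0 0 0 1;0 0 0.55 0 0 0 1;0 0 0.65 0 0 0 1;0 0 0.7 0 0 0 1;0 0 0.7 0 0 0 1'
python3 - <<'E'
from m import *
o=bot.get_obs(); print(o["tool_pos"],o["tcp_rot"],o["contact_force"])
E
```

```text
time: 7.98
tool_pos: [385.8, -334.7, 110.3]
tcp_rot: [3.14, -0.001, 0.099]
contact_force: [-0.3, 0.5, 0.4]
grip_width: 91.5
finger_force: 0.0
time: 8.4
tool_pos: [385.2, -334.9, 39.5]
tcp_rot: [3.141, -0.001, 0.098]
contact_force: [-0.9, 0.7, -0.1]
grip_width: 91.8
finger_force: 0.0
[ 385.22 -334.91   39.55] [ 3.14 -0.    0.1 ] [-0.89  0.68 -0.13]
```

```bash
python3 -m handwheel '0.006 0 0.04 0 0 0 1;0.006 0 0.04 0 0 0 -1;0.006 0 0.04 0 0 0 -1;0.006 0 0.04 0 0 0 -1;0.006 0 0.04 0 0 0 -1;0.006 0 0.04 0 0 0 -1;0.006 0 0.04 0 0 0 -1;0.006 0 0.04 0 0 0 -1'
python3 -m handwheel '0 0 0 0 0 0 -1;0 0 0 0 0 0 -1;0 0 0 0 0 0 -1;0 0 0 0 0 0 -1;0 0 0 0 0 0 -1'
python3 -m handwheel '0 0 -0.15 0 0 0 -1;0 0 -0.3 0 0 0 -1;0 0 -0.3 0 0 0 -1'
python3 - <<'E'
from m import *
a=viewer.capture("top"); o=bot.get_obs(); print(o["tool_pos"],o["tcp_rot"])
mu,v,L,t0,t1,n=rail(a); yaw=np.arctan2(-v[0],v[1]); print("rail",mu,yaw,L,t0,t1)
E
```

```text
time: 9.07
tool_pos: [385.1, -334.8, 34.9]
tcp_rot: [3.141, -0.0, 0.098]
contact_force: [0.1, -0.4, 2.1]
grip_width: 50.1
finger_force: 19.9
time: 9.48
tool_pos: [385.1, -334.7, 34.9]
tcp_rot: [3.141, -0.0, 0.098]
contact_force: [0.6, -2.2, 1.8]
grip_width: 49.2
finger_force: 30.0
time: 9.73
tool_pos: [385.8, -335.0, 66.4]
tcp_rot: [3.139, -0.002, 0.098]
contact_force: [0.2, -1.2, -1.5]
grip_width: 50.0
finger_force: 30.0
[ 385.39 -334.68   65.3 ] [ 3.14 -0.    0.1 ]
rail [479.36   6.76] 0.07161237885904226 151.8985096153808 -8.513175130318341 9.379927810744492
```

```bash
python3 -m handwheel '0.19 -0.83 0 0 0 0 -1;0.19 -0.83 0 0 0 0 -1;0.19 -0.83 0 0 0 0 -1;0.19 -0.83 0 0 0 0 -1' >/dev/null
python3 -m handwheel '0.19 -0.83 0 0 0 0 -1;0.19 -0.83 0 0 0 0 -1;0.19 -0.83 0 0 0 0 -1;0.19 -0.83 0 0 0 0 -1' >/dev/null
python3 -m handwheel '0.19 -0.83 0 0 0 0 -1;0.19 -0.83 0 0 0 0 -1;0.19 -0.83 0 0 0 0 -1;0.19 -0.83 0 0 0 0 -1' >/dev/null
python3 -m handwheel '0.15 -0.83 0 0 0 0.008 -1;0.15 -0.83 0 0 0 0.008 -1;0.15 -0.83 0 0 0 0.008 -1;0.15 -0.83 0 0 0 0.008 -1;0.15 -0.83 0 0 0 0.008 -1'
python3 - <<'E'
from m import *
a=viewer.capture("top");b=viewer.capture("side")
o=bot.get_obs(); print(o["tool_pos"],o["tcp_rot"]);print(o["grip_width"],o["finger_force"])
mu,v,L,t0,t1,n=rail(a); print("rail",mu,np.arctan2(-v[0],v[1]),L,t0,t1)
save("s4.png",np.hstack([cv2.resize(a["frame"][150:230,230:320],(360,320)),cv2.resize(b["frame"][190:290,240:350],(440,400))[:320]]))
E
```

```text
time: 11.2
tool_pos: [424.9, 1.5, 64.6]
tcp_rot: [3.141, -0.001, 0.072]
contact_force: [0.1, -1.1, -1.4]
grip_width: 50.1
finger_force: 30.0
[424.65   1.13  64.63] [ 3.14 -0.    0.07]
49.97499881115928 29.99930888414383m.py:8: RuntimeWarning: Mean of empty slice.
  mu=P.mean(0); w,V=np.linalg.eigh(np.cov((P-mu).T)); v=V[:,1]*np.sign(V[1,1])
  ret = ret.dtype.type(ret / rcount)
  avg = a.mean(axis, **keepdims_kw)
  ret = um.true_divide(
m.py:8: RuntimeWarning: Degrees of freedom <= 0 for slice
  mu=P.mean(0); w,V=np.linalg.eigh(np.cov((P-mu).T)); v=V[:,1]*np.sign(V[1,1])
  c *= np.true_divide(1, fact)
  c *= np.true_divide(1, fact)
Traceback (most recent call last):
ValueError: not enough values to unpack (expected 2, got 0)

During handling of the above exception, another exception occurred:

Traceback (most recent call last):
  File "m.py", line 8, in rail
    mu=P.mean(0); w,V=np.linalg.eigh(np.cov((P-mu).T)); v=V[:,1]*np.sign(V[1,1])
                      ~~~~~~~~~~~~~~^^^^^^^^^^^^^^^^^^
numpy.linalg.LinAlgError: 0-dimensional array given. Array must be at least two-dimensional
```

```bash
python3 -m handwheel '0 -0.02 0.15 0 0 0 -1;0 -0.02 0.29 0 0 0 -1;0 -0.02 0.29 0 0 0 -1;0.15 -0.02 0.29 0 0 0 -1;0.15 -0.02 0.29 0 0 0 -1'
python3 - <<'E'
from m import *
a=viewer.capture("top");b=viewer.capture("side")
o=bot.get_obs(); p=o["tool_pos"]; y=o["tcp_rot"][2]; print(p,o["tcp_rot"])
R=np.array([[np.cos(.072),-np.sin(.072)],[np.sin(.072),np.cos(.072)]]); S=np.array([470.3,6.5])
# corner predictions in the side view: rail front-top edge ends, bar front-top edge ends
im=b["frame"].copy()
im=cv2.resize(im[200:290,245:355],None,fx=6,fy=6,interpolation=cv2.INTER_CUBIC)
dr=lambda P,col:cv2.circle(im,tuple(int(v) for v in (proj(b,P)-[245,200])*6+3),3,col,-1)
for yy in(-80,80):
    for x in (0,20): dr([*(S+R@[x,yy]),24],(0,255,255))
    for x in(-11,11): dr([*(p[:2]+R@[x,yy]),30],(255,0,255))
save("s4.png",im)
E
```

```text
time: 11.72
tool_pos: [441.6, 4.5, 36.1]
tcp_rot: [3.141, -0.003, 0.071]
contact_force: [1.6, -0.2, -1.7]
grip_width: 49.9
finger_force: 30.0
[439.13   5.12  35.83] [ 3.14 -0.    0.07]
```

View pics/s4.png

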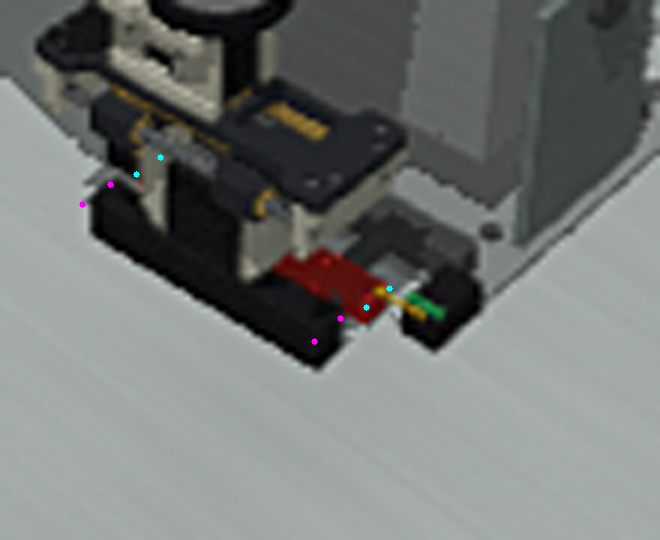

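The side crop shows the bar in front of the red rail. The predicted bar corners (magenta) lie about 1 px left of the real ends, while the rail dots fit. I'll compare both silhouettes in this one camera.

```bash
cat > f.py <<'E'
from m import *
from scipy.optimize import minimize
R0=lambda y:np.array([[np.cos(y),-np.sin(y)],[np.sin(y),np.cos(y)]])
def sil(c,p,boxes,K=4):
    H,W=c["frame"].shape[:2]; m=np.zeros((H*K,W*K),np.uint8)
    for (x0,x1,y0,y1,z0,z1) in boxes:
        P=[(proj(c,[*(np.array(p[:2])+R0(p[2])@[x,y]),z])+.5)*K for x in(x0,x1) for y in(y0,y1) for z in(z0,z1)]
        cv2.fillConvexPoly(m,cv2.convexHull(np.array(P,np.float32)).astype(np.int32),255)
    return cv2.resize(m,(W,H),interpolation=cv2.INTER_AREA)/255.
def fit(c,mask,p0,boxes,ign=None):
    w=np.ones(mask.shape) if ign is None else 1.-ign
    f=lambda q:(w*np.abs(sil(c,(p0[0]+q[0],p0[1]+q[1],p0[2]+q[2]/100),boxes)-mask)).sum()
    r=minimize(f,[0,0,0],method="Nelder-Mead",options=dict(initial_simplex=[[0,0,0],[5,0,0],[0,5,0],[0,0,3]],xatol=.05,fatol=.1))
    return np.array(p0)+r.x*[1,1,.01],f([0,0,0]),r.fun
RAIL=[(0,20,-80,80,6,24)]; BAR=[(-11,11,-80,80,0,30)]
def redmask(im):
    h=cv2.cvtColor(im,cv2.COLOR_RGB2HSV); return (((h[...,0]<8)|(h[...,0]>172))&(h[...,1]>110)&(h[...,2]>50)).astype(float)
E
python3 - <<'E'
from f import *
b=viewer.capture("side")
s2=cv2.imread("pics/s2.png")[:,:,::-1]; s2=cv2.resize(s2,(240,200),interpolation=cv2.INTER_AREA)
F=np.zeros_like(b["frame"]); F[90:290,200:440]=s2
m=redmask(F); m[:,:255]=0; m[:, 330:]=0; m[:210]=0; m[270:]=0; print("red px",m.sum())
rp,c0,c1=fit(b,m,(470.3,6.5,.072),RAIL); print("rail side",rp,c0,c1)
p=bot.get_obs()["tool_pos"]; print(p)
for r in viewer.cut_out("bar",b)[:3]:
    print(r["score"],r["centre"],r["pixels"].sum())
    if abs(r["centre"][0]-280)<25:
        B=r["pixels"]; up=sil(b,(p[0],p[1],.072),[(-14,14,-60,60,30,130)])>0
        print("bar side",*fit(b,B.astype(float),(p[0],p[1],.072),BAR,up.astype(float)))
# intensity-based: dark pixels
g=b["frame"].max(2); D=(g<60).astype(float); near=sil(b,(p[0],p[1],.072),[(-30,11,-100,95,0,30)])>0
up=sil(b,(p[0],p[1],.072),[(-20,60,-75,75,32,150)])>0
print("bar dark",*fit(b,D*near,(p[0],p[1],.072),BAR,np.maximum(up,~near).astype(float)))
E
```

```text
red px 345.0
rail side [473.68  10.02   0.07] 91.45490196078431 46.84705882352941
[438.55   5.39  35.78]
0.62 [279.2, 244.4] 575
bar side [446.94  10.61   0.05] 125.8941176470588 21.337254901960783
0.57 [301.1, 343.9] 1480
bar side [493.66  68.11  -0.25] 1770.7725490196078 1480.0
bar dark [446.47  10.46   0.07] 103.52156862745097 14.352941176470589
```

```bash
python3 -m handwheel '0.04 0.017 0 0 0 0 -1;0.08 0.017 0 0 0 0 -1;0.12 0.017 0 0 0 0 -1;0.12 0.017 0 0 0 0 -1;0.12 0.017 0 0 0 0 -1;0.12 0.017 0 0 0 0 -1'
python3 -m handwheel '0.02 0 0 0 0 0 -1;0.04 0 0 0 0 0 -1;0.04 0 0 0 0 0 -1;0.04 0 0 0 0 0 -1;0.04 0 0 0 0 0 -1'
python3 -m handwheel '0.02 0 0 0 0 0 -1;0.04 0 0 0 0 0 -1;0.04 0 0 0 0 0 -1;0.04 0 0 0 0 0 -1;0.04 0 0 0 0 0 -1'
```

```text
time: 12.42
tool_pos: [450.9, 5.4, 35.6]
tcp_rot: [-3.142, 0.0, 0.073]
contact_force: [-1.0, 0.3, -1.0]
grip_width: 49.7
finger_force: 30.0
time: 12.83
tool_pos: [455.0, 5.6, 35.7]
tcp_rot: [3.142, 0.0, 0.073]
contact_force: [-0.3, 0.3, -1.4]
grip_width: 49.9
finger_force: 30.0
time: 13.25
tool_pos: [458.8, 5.9, 35.6]
tcp_rot: [3.142, 0.0, 0.073]
contact_force: [-1.3, 0.9, -1.8]
grip_width: 49.8
finger_force: 30.0
```

```bash
python3 -m handwheel '0.02 0 0 0 0 0 -1;0.03 0 0 0 0 0 -1;0.03 0 0 0 0 0 -1;0.03 0 0 0 0 0 -1;0.03 0 0 0 0 0 -1;0.03 0 0 0 0 0 -1' | head -4
python3 -m handwheel '0.02 0 0 0 0 0 -1;0.03 0 0 0 0 0 -1;0.03 0 0 0 0 0 -1;0.03 0 0 0 0 0 -1;0.03 0 0 0 0 0 -1;0.03 0 0 0 0 0 -1' | head -4
python3 - <<'E'
from f import *
import time
fs=[];
for i in range(6): b=viewer.capture("side"); o=bot.get_obs(); fs.append(o["contact_force"])
print(np.mean(fs,0),o["tool_pos"],o["tcp_rot"])
save("s5.png",b["frame"][190:280,255:345],6.5)
p=o["tool_pos"]
g=b["frame"].max(2); D=(g<60).astype(float); near=sil(b,(p[0],p[1],.072),[(-30,11,-100,95,0,30)])>0
up=sil(b,(p[0],p[1],.072),[(-20,60,-75,75,32,150)])>0
print("bar dark",*fit(b,D*near,(p[0],p[1],.072),BAR,np.maximum(up,~near).astype(float)))
E
```

```text
time: 13.75
tool_pos: [461.6, 6.1, 35.5]
tcp_rot: [-3.142, 0.001, 0.073]
contact_force: [-3.8, -0.4, -1.3]
time: 14.25
tool_pos: [464.1, 6.3, 35.5]
tcp_rot: [-3.141, 0.002, 0.073]
contact_force: [-5.3, -1.5, 0.5]
[-6.13 -1.27  0.54] [464.02   6.31  35.51] [-3.14  0.    0.07]
bar dark [472.21  11.65   0.07] 99.19607843137254 16.349019607843136
```

View pics/s5.png

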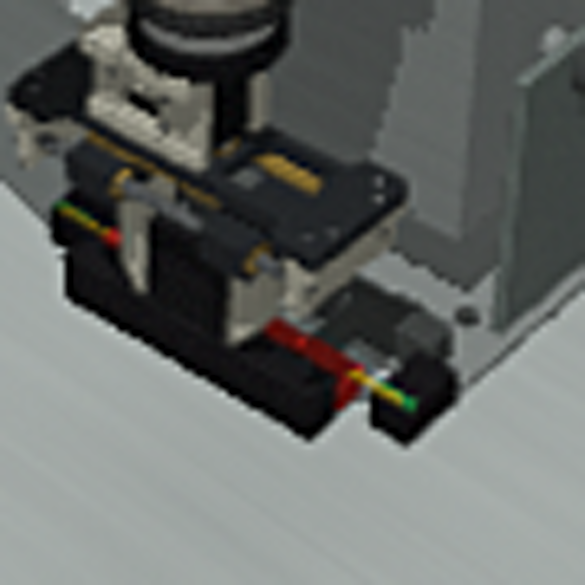

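The bar sits flush. The pointers at (80,215) and (385,390) are just entering the green bands, at about 6 N. Pressing 3 mm more.

```bash
python3 -m handwheel '0.01 0 0 0 0 0 -1;0.02 0 0 0 0 0 -1;0.03 0 0 0 0 0 -1;0.03 0 0 0 0 0 -1;0.03 0 0 0 0 0 -1;0.03 0 0 0 0 0 -1;0.03 0 0 0 0 0 -1' | head -4
python3 - <<'E'
from f import *
fs=[];
for i in range(6): b=viewer.capture("side"); o=bot.get_obs(); fs.append(o["contact_force"])
print(np.mean(fs,0),o["tool_pos"],o["tcp_rot"])
F=b["frame"]; A=cv2.resize(F[212:236,258:282],(390,390),interpolation=cv2.INTER_NEAREST);B=cv2.resize(F[238:262,300:324],(390,390),interpolation=cv2.INTER_NEAREST)
save("s6.png",np.hstack([A,B]))
E
```

```text
time: 15.13
tool_pos: [466.2, 6.5, 35.4]
tcp_rot: [-3.141, 0.004, 0.073]
contact_force: [-8.0, -2.1, 2.1]
[-8.41 -1.49  2.01] [466.25   6.54  35.42] [-3.14  0.    0.07]
```

View pics/s6.png

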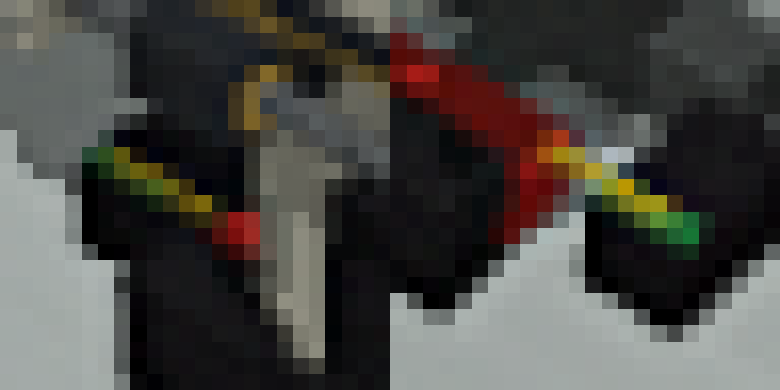

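```bash
python3 -m handwheel '0 0 0 0 0 0 -1;0 0 0 0 0 0 -1;0 0 0 0 0 0 -1;0 0 0 0 0 0 -1;0 0 0 0 0 0 -1;0 0 0 0 0 0 -1;0 0 0 0 0 0 -1;0 0 0 0 0 0 -1'
python3 - <<'E'
from f import *
np.set_printoptions(precision=3,suppress=True)
fs=[];ms=[]
for i in range(10): b=viewer.capture("side"); o=bot.get_obs(); fs.append(o["contact_force"]);ms.append(o["moment"])
print(np.mean(fs,0),np.mean(ms,0),np.std(ms,0),o["tool_pos"],o["tcp_rot"],o["time"])
def silp(c,p,boxes,K=4):
    H,W=c["frame"].shape[:2]; m=np.zeros((H*K,W*K),np.uint8); t=p[3]; h=53
    for (x0,x1,y0,y1,z0,z1) in boxes:
        P=[]
        for x in(x0,x1):
            for y in(y0,y1):
                for z in(z0,z1):
                    xx=x*np.cos(t)+(z-h)*np.sin(t); zz=h+(z-h)*np.cos(t)-x*np.sin(t)
                    P.append((proj(c,[*(np.array(p[:2])+R0(p[2])@[xx,y]),zz])+.5)*K)
        cv2.fillConvexPoly(m,cv2.convexHull(np.array(P,np.float32)).astype(np.int32),255)
    return cv2.resize(m,(W,H),interpolation=cv2.INTER_AREA)/255.
p=o["tool_pos"];g=b["frame"].max(2).astype(float); D=np.clip((120-g)/80,0,1)
near=sil(b,(p[0],p[1],.072),[(-30,11,-100,92,0,30)])>0
up=sil(b,(p[0],p[1],.072),[(-20,60,-75,75,32,150)])>0
w=1.-np.maximum(up,~near)
for t in(-.1,-.05,0,.05,.1,.15):
    r=minimize(lambda q:(w*np.abs(silp(b,(p[0]+8+q[0],p[1]+5+q[1],.072+q[2]/100,t),BAR)-D)).sum(),[0,0,0],method="Nelder-Mead",options=dict(initial_simplex=[[0,0,0],[4,0,0],[0,4,0],[0,0,2]]))
    print(t,r.fun,r.x)
E
```

```text
time: 16.1
tool_pos: [466.2, 6.5, 35.4]
tcp_rot: [-3.141, 0.004, 0.073]
contact_force: [-8.6, -2.3, 2.8]
grip_width: 50.1
finger_force: 30.0
[-8.092 -2.072  1.998] [-0.298  1.541  0.212] [0.037 0.027 0.027] [466.218   6.536  35.405] [-3.141  0.004  0.073] 16.6
-0.1 18.651225490196076 [-4.805  0.121  0.356]
-0.05 18.263970588235292 [-2.597 -0.174  0.141]
0 18.538480392156863 [0. 0. 0.]
0.05 19.787009803921567 [1.199 0.372 0.696]
0.1 19.429656862745098 [4.075 0.782 0.515]
0.15 19.863480392156863 [ 5.444  0.275 -0.661]
```

```bash
python3 -m handwheel '0.005 0 0 0 0 0 -1;0.005 0 0 0 0 0 -1;0.005 0 0 0 0 0 -1;0.005 0 0 0 0 0 -1;0.005 0 0 0 0 0 -1;0.005 0 0 0 0 0 -1;0.005 0 0 0 0 0 -1;0.005 0 0 0 0 0 -1'|head -4
python3 -m handwheel '0 0 0 0 0 0 -1;0 0 0 0 0 0 -1;0 0 0 0 0 0 -1;0 0 0 0 0 0 -1;0 0 0 0 0 0 -1;0 0 0 0 0 0 -1;0 0 0 0 0 0 -1;0 0 0 0 0 0 -1'|head -4
python3 -m handwheel '0 0 0 0 0 0 -1;0 0 0 0 0 0 -1;0 0 0 0 0 0 -1;0 0 0 0 0 0 -1;0 0 0 0 0 0 -1;0 0 0 0 0 0 -1;0 0 0 0 0 0 -1;0 0 0 0 0 0 -1'|head -4
python3 -m handwheel '0 0 0 0 0 0 -1;0 0 0 0 0 0 -1;0 0 0 0 0 0 -1;0 0 0 0 0 0 -1;0 0 0 0 0 0 -1;0 0 0 0 0 0 -1;0 0 0 0 0 0 -1;0 0 0 0 0 0 -1'|head -4
python3 -m handwheel '0 0 0 0 0 0 -1;0 0 0 0 0 0 -1;0 0 0 0 0 0 -1;0 0 0 0 0 0 -1;0 0 0 0 0 0 -1;0 0 0 0 0 0 -1;0 0 0 0 0 0 -1;0 0 0 0 0 0 -1'
python3 - <<'E'
from h import *
b=viewer.capture("side"); save("s7.png",b["frame"][150:290,230:400],4)
E
```

```text
time: 17.27
tool_pos: [466.6, 6.6, 35.4]
tcp_rot: [-3.141, 0.004, 0.073]
contact_force: [-9.3, -1.1, 2.9]
time: 17.93
tool_pos: [466.6, 6.5, 35.4]
tcp_rot: [-3.141, 0.004, 0.073]
contact_force: [-9.5, -2.3, 2.8]
time: 18.6
tool_pos: [466.6, 6.5, 35.4]
tcp_rot: [-3.141, 0.004, 0.073]
contact_force: [-9.1, -1.5, 3.1]
time: 19.27
tool_pos: [466.6, 6.6, 35.4]
tcp_rot: [-3.141, 0.004, 0.073]
contact_force: [-8.2, -2.3, 2.8]
time: 19.93
tool_pos: [466.6, 6.6, 35.4]
tcp_rot: [-3.141, 0.004, 0.073]
contact_force: [-9.1, -2.0, 2.3]
grip_width: 49.6
finger_force: 30.0
```

View pics/s7.png

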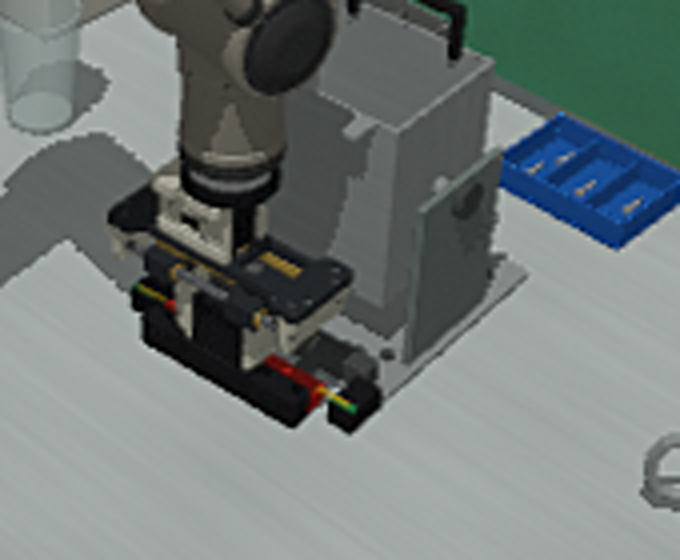

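The bar is held flush on the rail with both pointers at the bands ((150,292) and (345,405)). The bin is upright and the force has been steady at about 9 N for over 3 s. Handing in.

```bash
python3 -c "
from plant import bot
print(bot.close_job())"
```

```text
the job is handed in; nothing more can be done
None
```

I handed the job in with the bin upright against its stop and the 160 mm bar held flush on the rail; the force read about 9 N over the last 3 s, the pointers looked in the green bands, and the judge's verdict was not shown.

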